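# Snap a sizing plate onto its catch tray

## Robot

A 6-joint arm with a two-finger parallel gripper is mounted at the origin on a cart in front of the work surface, level with it; the furniture and walls round the work are solid. World frame = base frame: x ahead of the robot, y to its left, z up, the work surface at z = 0. Lengths are in m, angles in degrees, forces in N, time in s.
With the tool pointing down it reaches from about 0.35 to 1 m from the base axis. Payload 7.1 kg.
Tool frame: the origin (TCP) lies midway between the tips of the shut fingers; the grasp point (between the pads) lies 19 mm behind it (hold_point_z is the z of the grasp point in the tool frame, in m); z points along the fingers, y is the line along which they close (so a half turn about z gives the same grasp; the last joint's range is limited). The gripper opens to 85 mm and grips with 20 to 120 N. Pads are 22 mm wide; open, the fingers measure 114 mm over their backs; the gripper's body (76 mm by 85 mm) begins 54 mm behind the grasp point. The pads swing forward as they close: fully open they stand 13 mm farther back than shut.
Start: joints at [72.135, 24.242, 93.386, -0, 62.372, -1.089], TCP at [0.18, 0.598, 0.231] pointing down, gripper open.
Joint ranges: [-172.04, 172.04], [-51.8, 120.97], [4.93, 147.93], [-75.15, 255.16], [6.16, 154.13], [-145.62, 145.62]. Speed limits (degrees/s): [136.94, 136.94, 172.46, 180, 180, 180].

## Interface

Orientations are given as a 3x3 rotation matrix whose columns are the frame's x, y, z axes.
In Python, from bench import * gives the robot as it stands.
- The arm moves only by the tool apply_moves, never from a script. Its arguments are lists of equal length, an entry for each row: "delta_pos": the shift along the tool's x, y, z in mm, a list of three; "dr": the turn, a rotation vector about the tool's x, y, z in rad, a list of three; "fingers": the finger opening in mm, from 0 to 85.4. A call has 1 to 5 rows; each row is the pose to reach, as a shift and turn from the pose commanded when the call began, along the tool's axes at that moment; what a row does not reach only later rows make up. A row lasts 1/12 s, in which the tool goes at most 41.7 mm and 7.16 degrees, less where a joint would pass 70% of its speed; a pose out of reach is approached as far as the arm can. A call with a gripper value outside its range is refused whole. The fingers move at their own pace and stop on an object; "squeeze" is the grip in N (left out, the last holds). Time passes only in rows, so rows that repeat a pose let the fingers close. It gives the time, the measured TCP pose, the force, the opening and the grip force at its end, in the units of the state.
- get_state(): the state, without advancing time (a new reading comes with each control period).
- capture(name): name is "scene" or "top"; returns a dict with "color" (420x560x3 uint8, red, green, blue), "intrinsics" (3x3 intrinsics, pixels), "world_from_camera" (4x4, takes a point from camera to world coordinates). Camera axes: x right, y up, looking along -z (the intrinsics and any distortion apply to the point x, -y, -z); pixel columns grow to the right and rows downward; lengths in m; the calibration is good to about 2 mm. A picture is of the moment at which its call begins. There is no depth.
- finish_job(): hands the job in; it is judged then, once.
Trained networks look in the newest picture that a camera, given by its name, has taken for a name from the list of things; names that differ only in an ending like _2 or _b are one class to them, and where a whole thing is asked for, a point or a joint stands for the part that bears it (a point fixed in the world has none). Each returns a list of dicts, best first, with "p" (0 to 1); they miss things now and then, are a little off and sometimes report something else, mostly with a low value. They report only what shows in the picture. A call takes as long as a camera call.
- find_in(camera, target): "centre" ([column, row] as shares, 0 to 1, of the picture: columns of its width, rows of its height, amid what is visible of it).
The state is a dict: "time": time; "joint_pos": joint angles; "qd": joint speeds; "joint_torque": joint torques, N m; "eef_pos": TCP position; "orientation": TCP orientation; "force": force on the tool from outside, world axes, zero at the start; "ft_torque": the same for the moment, N m; "finger_gap": opening from 0.0 (shut) to 1.0 (fully open); "finger_force": force on a finger pad.
Only numpy, scipy, OpenCV 4.12 (cv2) and the standard library are available. Lean on these libraries where they do the work, as an engineer would, in place of code of your own. Each camera call takes 0.05 s, during which the arm holds its last target. There are 200 camera calls.

## Task

Take the aluminium sizing plate by its finger bar, set its four corner holes over the four snap standoffs in the wooden catch tray, and press it down evenly, keeping it level and never pushing with more than about 20 N, until all four standoffs have clicked through and it sits fully home. Then let go, and leave the other things where they are.

Things in the scene. Friction and masses are not known exactly. Their poses are not given: they have to be found in the camera images.
- tray: Dark wooden catch tray fixed to the worktop, 100 mm along its x, 136 mm along its y, walls 16 mm high; origin at the centre of its underside on the worktop, z up. In it a black carrier bears four upright white snap standoffs at x = +-32, y = +-50 mm. The carrier has been screwed up by 0 to 9 mm; that height is NOT measured and holds firm in use.
- post0 (a point): on the axis of the standoff at x = +32, y = +50 mm of the tray, fixed to the tray at z = 19 mm: the shoulder's height when the carrier is lowest. Each standoff: hard shoulder 18 mm across on which the plate comes home; over it an 8 mm post to 16 mm above the shoulder, then a conical tip to 21 mm above it. All of it stands 0 to 9 mm higher than this point tells.
- post1 (a point): the same for the standoff at x = -32, y = +50 mm of the tray. Out of each post two sprung barbs stick along the tray's +x and -x, 3 mm proud of it, from 4.5 to 15 mm above the shoulder.
- post2 (a point): the same for the standoff at x = -32, y = -50 mm. A plate laid on rests on the barbs about 12 mm above the shoulders. Pressed down it forces the barbs in (about 2.5 to 4 N for each standoff, 9 to 15 N for all four together), then slides more easily; the barbs click out over its upper face just as it meets the hard shoulders.
- post3 (a point): the same for the standoff at x = +32, y = -50 mm
- plate: Flat aluminium sizing plate, 84 mm along its x, 120 mm along its y, 4 mm thick, about 0.22 kg; origin at the centre of its underside, z up. Four 10 mm fixing holes at x = +-32, y = +-50 mm (a half turn makes no difference). In its middle a finger bar to hold it by: 14 mm along x, 48 mm along y, from 14 to 30 mm above the origin, on two pillars. It starts flat on the worktop.
- hole0 (a point): centre, at the plate's underside, of the fixing hole at x = +32, y = +50 mm of the plate
- hole1 (a point): centre, at the plate's underside, of the fixing hole at x = -32, y = +50 mm of the plate
- hole2 (a point): centre, at the plate's underside, of the fixing hole at x = -32, y = -50 mm of the plate
- hole3 (a point): centre, at the plate's underside, of the fixing hole at x = +32, y = -50 mm of the plate
- barb0_out (a joint): outer barb of the standoff at x = +32, y = +50 mm of the tray: 0 sprung out (free, or clicked over the plate), about 0.002 while the plate's hole holds it pressed in
- barb1_out (a joint): outer barb of the standoff at x = -32, y = +50 mm of the tray: 0 sprung out (free, or clicked over the plate), about 0.002 while the plate's hole holds it pressed in
- barb2_out (a joint): outer barb of the standoff at x = -32, y = -50 mm of the tray: 0 sprung out (free, or clicked over the plate), about 0.002 while the plate's hole holds it pressed in
- barb3_out (a joint): outer barb of the standoff at x = +32, y = -50 mm of the tray: 0 sprung out (free, or clicked over the plate), about 0.002 while the plate's hole holds it pressed in
- adhesive_bottle: bystander: small white glue bottle with a red cap, 29 mm across, 88 mm tall; origin at the centre of its underside
- tape_roll: bystander: roll of masking tape lying flat, 62 mm across, 18 mm high; origin at the centre of its underside
- long_nose_pliers: bystander: long-nose pliers, 44 x 137 x 11 mm, lying flat; origin at the centre of its underside
- nippers: bystander: green-handled nippers, 44 x 117 x 11 mm, lying flat; origin at the centre of its underside
- loupe: bystander: folding loupe, 27 x 60 x 15 mm; origin at the centre of its underside
- ramekin_1: bystander: small white cup, 49 mm across, 27 mm high; origin at the centre of its underside
- ramekin_2: bystander: second small white cup, 49 mm across, 27 mm high; origin at the centre of its underside

How it is judged (in metres and radians):
At the end, for the whole second after the job is handed in: The plate rests on all four standoffs: each fixing hole's underside below 29 mm over the tray's underside, all four outer barbs sprung out (within 0.3 mm), its centre within 4 mm of the tray's, level within 0.04 rad, lined up within 0.06 rad, at rest (z of each of hole0, hole1, hole2, hole3 in the frame of tray below 0.029 m and value of joint each of barb0_out, barb1_out, barb2_out, barb3_out below 0.0003 m and horizontal distance between plate and tray below 0.004 m and angle between plate's own z axis and vertical below 0.04 rad and angle between the x axis of plate and the x axis of tray, either way round below 0.06 rad and linear speed of plate below 0.01 m/s); the robot touches nothing.
It fails at once if the plate is pressed on the standoffs with more than 30 N (contact force between plate and tray above 30 N).
It fails at once if the plate is cocked on the standoffs by more than 0.12 rad (7 degrees) (angle between plate's own z axis and vertical above 0.12 rad and horizontal distance between plate and tray below 0.04 m and z of plate in the frame of tray below 0.05 m).
It fails at once if a bystander is moved by more than 30 mm (distance of any of adhesive_bottle, tape_roll, long_nose_pliers, nippers, loupe, ramekin_1, ramekin_2 from where it was at the start of the episode above 0.03 m).
It also fails if it takes over 42 s, if anything falls off the work surface, if the arm or the gripper's body presses on something with over 40 N, if the wrist force passes 120 N, or if a joint passes its speed limit or range.

## Working session

There is one attempt and no reset: what is moved stays moved. The work goes in short steps, Python scripts to look and compute and a tool call to move; the robot and the scene stay as the last step left them, time stands still between calls to the robot, and variables do not carry over. Pictures are saved under pics/ and viewed, at most 10 in all, crops included, and the job is handed in when it is done.

Besides the shell and the picture viewer there is one more tool, called by a JSON object that holds its "api" and its "payload", one argument or row to a line. apply_moves: Moves the arm, as the interface text tells. Its arguments: {"type":"object","properties":{"delta_pos":{"type":"array","items":{"type":"array","items":{"type":"number"}}},"dr":{"type":"array","items":{"type":"array","items":{"type":"number"}}},"fingers":{"type":"array","items":{"type":"number"}},"squeeze":{"type":"number"}},"required":["delta_pos","dr","fingers"]}

```bash
mkdir -p pics; cat > h.py <<'E'
from bench import *
import numpy as np, cv2
def cap(n,save=None):
    c=capture(n)
    if save: cv2.imwrite('pics/'+save,cv2.cvtColor(c['color'],cv2.COLOR_RGB2BGR))
    return c
def ray(c,px,z):
    K=np.array(c['intrinsics']);T=np.array(c['world_from_camera'])
    d=np.linalg.inv(K)@[px[0],px[1],1]; d=T[:3,:3]@(d*[1,-1,-1]); o=T[:3,3]
    return o+d*(z-o[2])/d[2]
def proj(c,p):
    K=np.array(c['intrinsics']);T=np.array(c['world_from_camera'])
    q=T[:3,:3].T@(np.asarray(p)-T[:3,3]); q=K@(q*[1,-1,-1]); return q[:2]/q[2]
E
python3 - <<'E'
from h import *
for n in ['top','scene']:
    c=cap(n,n+'0.png'); print(n,np.round(c['world_from_camera'],3).tolist(),np.round(c['intrinsics'],1).tolist())
    for t in ['plate','tray','hole0','post0','adhesive_bottle','tape_roll','long_nose_pliers','nippers','loupe','ramekin_1']:
        for r in find_in(n,t)[:4]:
            px=np.array(r['centre'])*[560,420]; print(t,round(r['p'],2),px.round(1),ray(c,px,0.0)[:2].round(3))
s=get_state(); print(s)
E
```

```text
top [[-0.001, 0.995, -0.1, 0.429], [-1.0, 0.001, 0.012, 0.059], [0.012, 0.1, 0.995, 1.354], [0.0, 0.0, 0.0, 1.0]] [[525.6, 0.0, 284.4], [0.0, 525.6, 206.4], [0.0, 0.0, 1.0]]
plate 0.64 [228.8 235.8] [0.489 0.186]
tray 0.97 [348.2 171.5] [ 0.657 -0.124]
tray 0.51 [236.  179.4] [0.636 0.169]
hole0 0.56 [227.6 239.3] [0.48  0.189]
post0 0.85 [343.6 175.2] [ 0.647 -0.112]
post0 0.32 [226.  237.8] [0.484 0.193]
tape_roll 0.8 [244. 183.] [0.626 0.148]
long_nose_pliers 0.7 [133.2 188.5] [0.611 0.434]
nippers 0.64 [416.7 266.3] [ 0.411 -0.297]
nippers 0.55 [284.6 200.1] [0.582 0.042]
loupe 0.62 [157.5 213.4] [0.547 0.37 ]
ramekin_1 0.78 [412.8 170.5] [ 0.66  -0.293]
ramekin_1 0.63 [418.9 191. ] [ 0.606 -0.307]
scene [[0.716, 0.496, -0.491, 0.035], [-0.698, 0.527, -0.485, -0.441], [0.019, 0.69, 0.724, 0.796], [0.0, 0.0, 0.0, 1.0]] [[441.3, 0.0, 276.5], [0.0, 441.3, 215.4], [0.0, 0.0, 1.0]]
plate 0.68 [222.6 216.2] [0.477 0.182]
tray 0.93 [365.2 246. ] [ 0.659 -0.121]
hole0 0.78 [222.  213.4] [0.482 0.191]
post0 0.72 [364.7 244.4] [ 0.662 -0.117]
adhesive_bottle 0.73 [296.4 213.7] [0.617 0.063
[... 421 characters left out ...]
      6.23730979e+01, -1.08907283e+00]), 'qd': array([ 0.00111706, -0.15561765,  0.12642752, -0.03294505,  0.05918405,
       -0.10044687]), 'joint_torque': array([-4.15033046e-04, -5.57341039e+01, -2.82140458e+01,  7.00846817e-05,
        3.49210304e-04,  1.63129926e-05]), 'eef_pos': array([0.18038477, 0.59839721, 0.23134998]), 'orientation': array([[-9.57433034e-01,  2.88655478e-01,  5.21169984e-06],
       [ 2.88655478e-01,  9.57433034e-01,  3.38635706e-05],
       [ 4.78505157e-06,  3.39264869e-05, -9.99999999e-01]]), 'force': array([ 0.10217042, -0.36575876, -0.34847818]), 'ft_torque': array([-0.03068088,  0.01965766,  0.00946099]), 'finger_force': 0.0, 'finger_gap': 1.0046856989800557}
```

```bash
python3 - <<'E'
import cv2,numpy as np
a=cv2.imread('pics/top0.png')
p=cv2.resize(a[195:275,190:270],(400,400),interpolation=cv2.INTER_CUBIC)
t=cv2.resize(a[130:210,305:385],(400,400),interpolation=cv2.INTER_CUBIC)
cv2.imwrite('pics/c1.png',np.hstack([p,t]))
s=cv2.imread('pics/scene0.png')
p=cv2.resize(s[165:265,170:270],(400,400),interpolation=cv2.INTER_CUBIC)
t=cv2.resize(s[195:295,315:415],(400,400),interpolation=cv2.INTER_CUBIC)
cv2.imwrite('pics/c2.png',np.hstack([p,t]))
E
```

```text
(no output)
```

View pics/c1.png

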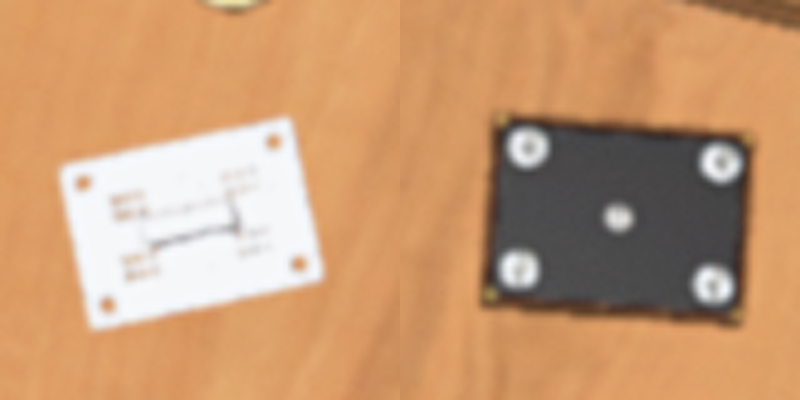

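View pics/c2.png

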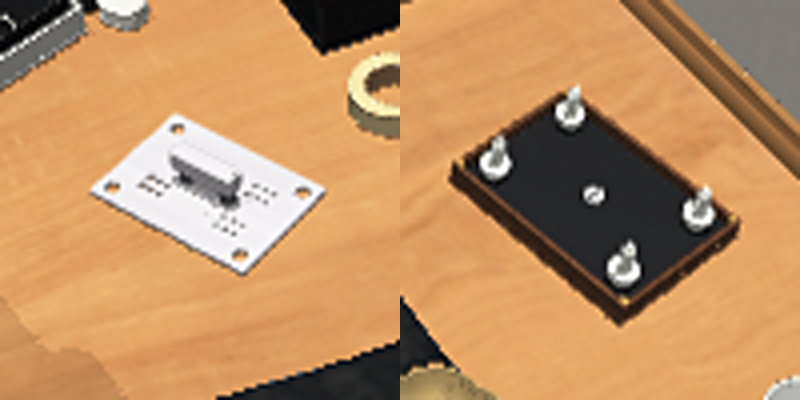

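View pics/scene0.png

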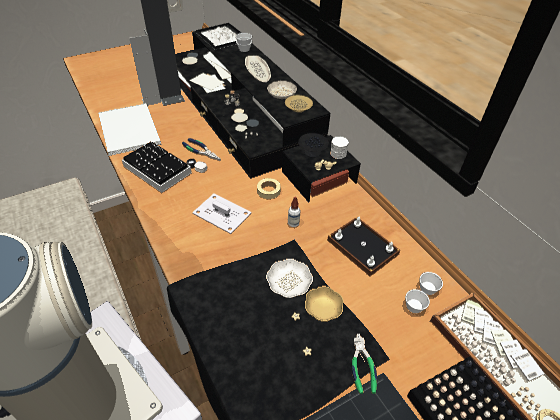

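```bash
cat > m.py <<'E'
from h import *
from scipy.optimize import least_squares
def refine(img,px,dark,r=4):
    g=cv2.cvtColor(img,cv2.COLOR_RGB2GRAY).astype(float)
    if dark: g=img[...,2].astype(float)
    cx,cy=np.round(px).astype(int)
    w=g[cy-r:cy+r+1,cx-r:cx+r+1]; yy,xx=np.mgrid[cy-r:cy+r+1,cx-r:cx+r+1]
    b=np.median(np.r_[w[0],w[-1],w[:,0],w[:,-1]]); m=np.clip((b-w if dark else w-b),0,None); m[m<0.25*m.max()]=0
    return np.array([(m*xx).sum(),(m*yy).sum()])/m.sum()
L=np.array([[32,50],[-32,50],[-32,-50],[32,-50]])/1000.
def fit(obs,guess,fixz=None):
    # obs: list of (cam, pixel list, dz) ; params x,y,yaw,z
    def res(p):
        c,s=np.cos(p[2]),np.sin(p[2]); z=p[3] if fixz is None else fixz
        o=[]
        for cam,px,dz in obs:
            for l,q in zip(L,px):
                o.append(proj(cam,[p[0]+c*l[0]-s*l[1],p[1]+s*l[0]+c*l[1],z+dz])-q)
        return np.ravel(o)
    r=least_squares(res,guess); return r.x,np.abs(r.fun).max(),r.fun
E
python3 - <<'E'
from m import *
T=cap('top');S=cap('scene')
ph=np.array([(83,183),(274,143),(299,263),(108,305)])/5+[190,195]
th=np.array([(127,147),(320,161),(314,285),(119,270)])/5+[305,130]
# order: image: col ~ -y, row ~ -x. hole0 (+x,+y)=upper-left, 1 (-x,+y)=lower-left, 2 lower-right,3 upper-right
o=[0,3,2,1]
ph=[refine(T['color'],p,1,3) for p in ph[o]]; th=[refine(T['color'],p,0) for p in th[o]]
print(np.round(ph,1).tolist(),np.round(th,1).tolist())
print('plate top',fit([(T,ph,.002)],[.49,.18,.2,0],0.0))
for h in (0,.0045,.009): print('tray top',h,fit([(T,th,0)],[.65,-.12,0,0],.019+h)[:2])
sp=np.array([(178,128),(112,188),(240,254),(303,192)])/4+[170,165]
sd=np.array([(170,115),(94,164),(224,270),(299,212)])/4+[315,195]
st=np.array([(175,92),(98,143),(230,245),(305,188)])/4+[315,195]
for cyc in ([0,1,2,3],):
    print('plate scene',fit([(S,sp[cyc],.002)],[.49,.18,.2,0],0.0)[:2])
for h in (0,.0045,.009):
    print('tray scene disc',h,fit([(S,sd,0)],[.65,-.12,0,0],.019+h)[:2],'tip',fit([(S,st,.019)],[.65,-.12,0,0],.019+h)[:2])
print('joint',fit([(S,sd,0),(T,th,0)],[.65,-.12,0,.02])[:2])
E
```

```text
[[206.2, 231.1], [211.5, 255.9], [250.0, 247.9], [244.4, 222.9]] [[330.1, 159.1], [328.3, 183.4], [367.1, 186.5], [368.4, 162.3]]
plate top (array([0.47964691, 0.18748668, 0.21415822, 0.        ]), np.float64(0.40159609140758334), array([ 0.25702813,  0.22860223, -0.09074528, -0.0854165 , -0.28902453,
       -0.40159609,  0.12362721,  0.26391547]))
tray top 0 (array([ 0.65016407, -0.12187204, -0.07916671,  0.        ]), np.float64(0.20525142170453137))
tray top 0.0045 (array([ 0.64941841, -0.1212616 , -0.07914916,  0.        ]), np.float64(0.2730884621638552))
tray top 0.009 (array([ 0.64867275, -0.12065117, -0.079131  ,  0.        ]), np.float64(0.3413785689738802))
plate scene (array([0.48288181, 0.19224537, 0.21454629, 0.        ]), np.float64(0.19773174126697768))
tray scene disc 0 (array([ 0.6509806 , -0.11965583, -0.07064155,  0.        ]), np.float64(0.3911696943842742)) tip (array([ 0.65199008, -0.11873013, -0.06351402,  0.        ]), np.float64(0.46368779046167674))
tray scene disc 0.0045 (array([ 0.64744505, -0.12148093, -0.07134454,  0.        ]), np.float64(0.5109829439080613)) tip (array([ 0.64836082, -0.12060563, -0.06426651,  0.        ]), np.float64(0.5869222678904009))
tray scene disc 0.009 (array([ 0.64390979, -0.12330572, -0.07205471,  0.        ]), np.float64(0.632273913687925)) tip (array([ 0.64473187, -0.12248079, -0.0650289 ,  0.        ]), np.float64(0.7117225378705427))
joint (array([ 0.64935924, -0.12102748, -0.07529593,  0.02151727]), np.float64(0.4633733979553938))
```

{"api": "apply_moves", "payload": {
  "delta_pos": [
    [-406, -304, 100],
    [-406, -304, 100],
    [-406, -304, 100],
    [-406, -304, 100],
    [-406, -304, 100]
  ],
  "dr": [
    [0, 0, 1.064],
    [0, 0, 1.064],
    [0, 0, 1.064],
    [0, 0, 1.064],
    [0, 0, 1.064]
  ],
  "fingers": [60, 60, 60, 60, 60],
  "squeeze": 50
}}

```text
time: 1.62
eef_pos: [0.3023, 0.4324, 0.1909]
orientation: [[-0.603, 0.798, 0.0], [0.798, 0.603, 0.0], [0.0, 0.0, -1.0]]
force: [1.0, 0.9, -0.5]
finger_gap: 0.704
finger_force: 0.0
```

```bash
cat >> h.py <<'E'
from scipy.spatial.transform import Rotation as Ro
def togo(xyz,yaw):
    s=get_state();R=np.array(s['orientation']);y=np.array([np.cos(yaw),np.sin(yaw),0]);z=np.array([0,0,-1.]);G=np.c_[np.cross(y,z),y,z]
    print('t',round(s['time'],2),'at',s['eef_pos'].round(4),'togo mm',(R.T@(np.array(xyz)-s['eef_pos'])*1000).round(1),'dr',Ro.from_matrix(R.T@G).as_rotvec().round(4),'F',s['force'].round(1),'gap',round(s['finger_gap'],3),'ff',s['finger_force'])
E
python3 -c "
from h import *
togo([.481,.190,.10],.214)"
```

```text
t 1.62 at [0.3023 0.4324 0.1909] togo mm [-301.1   -3.8   90.8] dr [ 5.000e-04 -2.000e-04  4.336e-01] F [ 1.   0.9 -0.5] gap 0.704 ff 0.0
```

{"api": "apply_moves", "payload": {
  "delta_pos": [
    [-301, -4, 91],
    [-301, -4, 91],
    [-301, -4, 91],
    [-301, -4, 91],
    [-301, -4, 91]
  ],
  "dr": [
    [0, 0, 0.434],
    [0, 0, 0.434],
    [0, 0, 0.434],
    [0, 0, 0.434],
    [0, 0, 0.434]
  ],
  "fingers": [60, 60, 60, 60, 60]
}}

```text
time: 2.03
eef_pos: [0.4218, 0.2723, 0.1305]
orientation: [[-0.214, 0.977, 0.001], [0.977, 0.214, 0.0], [0.0, 0.001, -1.0]]
force: [1.0, 0.4, -0.6]
finger_gap: 0.701
finger_force: 0.0
```

```bash
python3 -c "
from h import *
togo([.481,.190,.10],.214)"
```

```text
t 2.03 at [0.4218 0.2723 0.1305] togo mm [-93.1  40.2  30.5] dr [ 0.0008 -0.0003  0.0018] F [ 1.   0.4 -0.6] gap 0.701 ff 0.0
```

{"api": "apply_moves", "payload": {
  "delta_pos": [
    [-93, 40, 60],
    [-93, 40, 60],
    [-93, 40, 60],
    [-93, 40, 60]
  ],
  "dr": [
    [0, 0, 0.002],
    [0, 0, 0.002],
    [0, 0, 0.002],
    [0, 0, 0.002]
  ],
  "fingers": [45, 45, 45, 45]
}}

```text
time: 2.37
eef_pos: [0.4812, 0.1877, 0.068]
orientation: [[-0.211, 0.977, -0.002], [0.977, 0.211, -0.002], [-0.001, -0.003, -1.0]]
force: [-0.3, -1.0, 0.0]
finger_gap: 0.527
finger_force: 0.0
```

```bash
python3 -c "
from h import *
togo([.481,.190,.008],.214)
S=cap('scene');T=cap('top')
p=cv2.resize(S['color'][150:270,160:280],(400,400),interpolation=cv2.INTER_CUBIC)
q=cv2.resize(T['color'][190:290,180:280],(400,400),interpolation=cv2.INTER_CUBIC)
cv2.imwrite('pics/c3.png',np.hstack([p,q])[...,::-1])"
```

```text
t 2.37 at [0.4812 0.1877 0.068 ] togo mm [ 2.3  0.4 60. ] dr [-0.0027  0.0011 -0.0011] F [-0.3 -1.   0. ] gap 0.527 ff 0.0
```

View pics/c3.png

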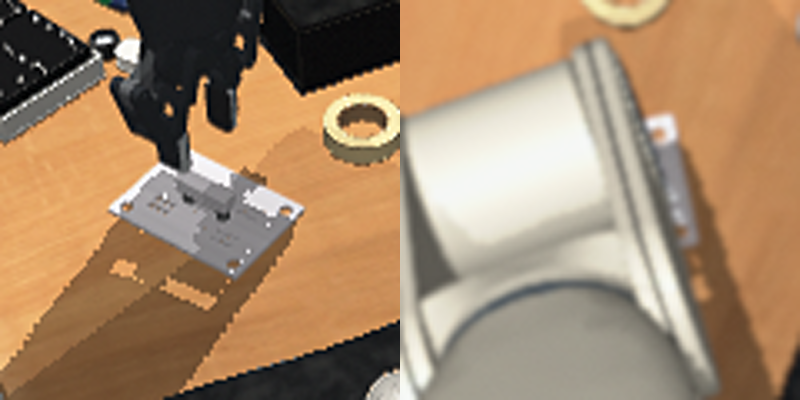

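{"api": "apply_moves", "payload": {
  "delta_pos": [
    [1, 0, 30],
    [2, 0, 50],
    [2, 0, 60],
    [2, 0, 60]
  ],
  "dr": [
    [0, 0, 0],
    [0, 0, 0],
    [0, 0, 0],
    [0, 0, 0]
  ],
  "fingers": [45, 45, 45, 45]
}}

```text
time: 2.8
eef_pos: [0.478, 0.1943, 0.0096]
orientation: [[-0.217, 0.976, -0.003], [0.976, 0.217, -0.001], [-0.0, -0.003, -1.0]]
force: [-0.2, 0.8, -1.0]
finger_gap: 0.527
finger_force: 0.0
```

```bash
python3 -c "
from h import *
togo([.481,.190,.008],.214)
"
```

```text
t 2.8 at [0.478  0.1943 0.0096] togo mm [-4.8  2.   1.6] dr [-0.0028  0.0004  0.0046] F [-0.2  0.8 -1. ] gap 0.527 ff 0.0
```

{"api": "apply_moves", "payload": {
  "delta_pos": [
    [0, 0, 0],
    [0, 0, 0]
  ],
  "dr": [
    [0, 0, 0],
    [0, 0, 0]
  ],
  "fingers": [45, 45]
}}

```text
time: 2.97
eef_pos: [0.4801, 0.1945, 0.0118]
orientation: [[-0.216, 0.976, 0.002], [0.976, 0.216, 0.001], [0.0, 0.002, -1.0]]
force: [-0.6, 0.2, -0.2]
finger_gap: 0.526
finger_force: 0.0
```

```bash
python3 -c "
from h import *
togo([.481,.190,.008],.214)
"
```

```text
t 2.97 at [0.4801 0.1945 0.0118] togo mm [-4.6 -0.1  3.8] dr [ 0.0016 -0.0003  0.0038] F [-0.6  0.2 -0.2] gap 0.526 ff 0.0
```

{"api": "apply_moves", "payload": {
  "delta_pos": [
    [-4, 0, 2],
    [-4, 0, 2],
    [-4, 0, 2],
    [-4, 0, 2]
  ],
  "dr": [
    [0, 0, 0.003],
    [0, 0, 0.003],
    [0, 0, 0.003],
    [0, 0, 0.003]
  ],
  "fingers": [45, 25, 10, 5],
  "squeeze": 60
}}

```text
time: 3.3
eef_pos: [0.4812, 0.19, 0.0096]
orientation: [[-0.212, 0.977, 0.002], [0.977, 0.212, 0.001], [0.0, 0.002, -1.0]]
force: [0.6, -1.8, 5.6]
finger_gap: 0.148
finger_force: 59.6
```

{"api": "apply_moves", "payload": {
  "delta_pos": [
    [0, 0, 0],
    [0, 0, 0],
    [0, 0, 0],
    [0, 0, 0],
    [0, 0, 0]
  ],
  "dr": [
    [0, 0, 0],
    [0, 0, 0],
    [0, 0, 0],
    [0, 0, 0],
    [0, 0, 0]
  ],
  "fingers": [5, 5, 5, 5, 5]
}}

```text
time: 3.72
eef_pos: [0.4812, 0.19, 0.0096]
orientation: [[-0.212, 0.977, 0.002], [0.977, 0.212, 0.001], [0.0, 0.002, -1.0]]
force: [0.6, -1.8, 5.6]
finger_gap: 0.148
finger_force: 59.5
```

```bash
python3 -c "
from h import *
togo([.481,.190,.008],.214)
"
```

```text
t 3.72 at [0.4812 0.19   0.0096] togo mm [ 0.1 -0.2  1.6] dr [ 0.0017 -0.0002 -0.0002] F [ 0.6 -1.8  5.6] gap 0.148 ff 59.515990018844604
```

{"api": "apply_moves", "payload": {
  "delta_pos": [
    [0, 0, -10],
    [0, 0, -40],
    [0, 0, -80],
    [0, 0, -120],
    [0, 0, -140]
  ],
  "dr": [
    [0, 0, 0],
    [0, 0, 0],
    [0, 0, 0],
    [0, 0, 0],
    [0, 0, 0]
  ],
  "fingers": [5, 5, 5, 5, 5]
}}

```text
time: 4.13
eef_pos: [0.4816, 0.1903, 0.1532]
orientation: [[-0.212, 0.977, 0.004], [0.977, 0.212, 0.002], [0.001, 0.004, -1.0]]
force: [0.9, 0.5, -1.5]
finger_gap: 0.148
finger_force: 59.1
```

```bash
python3 -c "
from h import *
togo([.649,-.121,.15],-.0755)
"
```

```text
t 4.13 at [0.4816 0.1903 0.1532] togo mm [-339.7   97.5    3.4] dr [ 0.0043 -0.0013  0.2893] F [ 0.9  0.5 -1.5] gap 0.148 ff 59.10458207130432
```

{"api": "apply_moves", "payload": {
  "delta_pos": [
    [-30, 9, 0],
    [-70, 20, 0],
    [-110, 31, 0],
    [-150, 43, 0],
    [-190, 54, 0]
  ],
  "dr": [
    [0, 0, 0.03],
    [0, 0, 0.07],
    [0, 0, 0.11],
    [0, 0, 0.15],
    [0, 0, 0.18]
  ],
  "fingers": [5, 5, 5, 5, 5]
}}

```text
time: 4.55
eef_pos: [0.5737, 0.014, 0.1494]
orientation: [[-0.032, 0.999, -0.0], [0.999, 0.032, 0.0], [0.0, -0.0, -1.0]]
force: [0.6, 1.2, -1.9]
finger_gap: 0.149
finger_force: 59.0
```

```bash
python3 -c "
from h import *
togo([.649,-.121,.15],-.0755)
"
```

```text
t 4.55 at [0.5737 0.014  0.1494] togo mm [-137.3   70.9   -0.6] dr [-1.000e-04 -1.000e-04  1.079e-01] F [ 0.6  1.2 -1.9] gap 0.149 ff 59.00634706020355
```

{"api": "apply_moves", "payload": {
  "delta_pos": [
    [-35, 18, 0],
    [-70, 36, 0],
    [-105, 54, 0],
    [-130, 67, 0],
    [-137, 71, 0]
  ],
  "dr": [
    [0, 0, 0.03],
    [0, 0, 0.06],
    [0, 0, 0.09],
    [0, 0, 0.108],
    [0, 0, 0.108]
  ],
  "fingers": [5, 5, 5, 5, 5]
}}

```text
time: 4.97
eef_pos: [0.6507, -0.1231, 0.1493]
orientation: [[0.078, 0.997, 0.002], [0.997, -0.078, -0.001], [-0.001, 0.002, -1.0]]
force: [-0.2, -1.0, -2.0]
finger_gap: 0.149
finger_force: 59.0
```

{"api": "apply_moves", "payload": {
  "delta_pos": [
    [0, 0, 30],
    [0, 0, 60],
    [0, 0, 72],
    [0, 0, 72],
    [0, 0, 72]
  ],
  "dr": [
    [0, 0, 0],
    [0, 0, 0],
    [0, 0, 0],
    [0, 0, 0],
    [0, 0, 0]
  ],
  "fingers": [5, 5, 5, 5, 5]
}}

```text
time: 5.38
eef_pos: [0.6485, -0.1183, 0.0766]
orientation: [[0.073, 0.997, -0.002], [0.997, -0.073, 0.0], [0.0, -0.002, -1.0]]
force: [0.4, 1.3, -2.0]
finger_gap: 0.15
finger_force: 58.9
```

```bash
python3 -c "
from h import *
togo([.649,-.121,.078],-.0755)
S=cap('scene');T=cap('top')
p=cv2.resize(S['color'][170:290,300:420],(480,480),interpolation=cv2.INTER_CUBIC)
q=cv2.resize(T['color'][130:210,305:385],(320,320),interpolation=cv2.INTER_CUBIC)
o=np.zeros((480,800,3),np.uint8);o[:,:480]=p;o[:320,480:]=q
cv2.imwrite('pics/c4.png',o[...,::-1])
np.save('pics/s4.npy',S['color'])"
```

```text
t 5.38 at [ 0.6485 -0.1183  0.0766] togo mm [-2.7  0.7 -1.4] dr [-0.0018 -0.0003  0.0021] F [ 0.4  1.3 -2. ] gap 0.15 ff 58.9449942111969
```

View pics/c4.png

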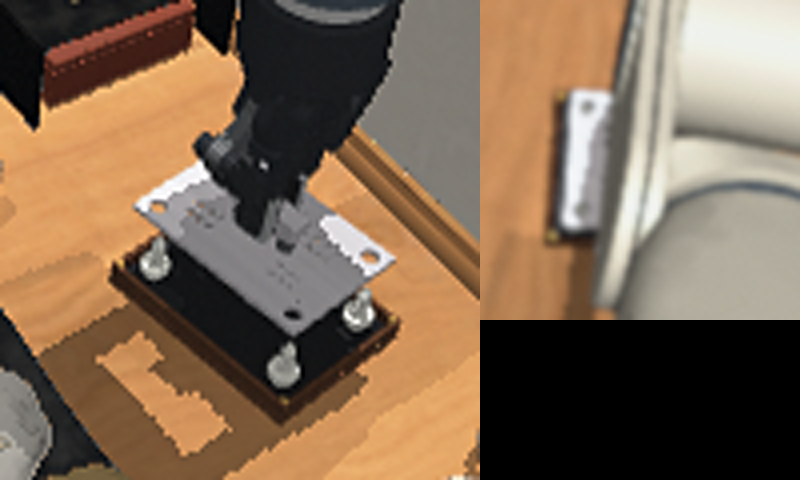

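```bash
python3 - <<'E'
from m import *
import m
togo([.649,-.121,.078],-.0755)
T=cap('top');S=cap('scene')
sc=lambda a:np.array(a)/4+np.array([300,170])-.375
# order 0(+x+y),1(-x+y),2(-x-y),3(+x-y)
Lf=m.L.copy()
idx=[1,2,3]
m.L=Lf[idx]
P=sc([(158,208),(293,314),(371,256)]); D=sc([(156,264),(284,372),(360,315)]); Ti=sc([(158,240),(289,345),(364,291)])
D=np.array([refine(S['color'],d,0,3) for d in D]) if 0 else D
for z in(.067,.069,.071): print('plate scene',z,fit([(S,P,0)],[.65,-.12,-.07,0],z)[:2])
for h in (0,.0025,.0045,.009): print('tray disc',h,fit([(S,D,0)],[.65,-.12,-.07,0],.019+h)[:2],fit([(S,Ti,.019)],[.65,-.12,-.07,0],.019+h)[:2])
print(fit([(S,P,0)],[.65,-.12,-.07,.069])[:2])
m.L=Lf[[0,1]]
q=np.array([(107,106),(102,212)])/4+np.array([305,130])-.375
q=np.array([refine(T['color'],d,1,3) for d in q]);print(q)
th=np.array([[330.1, 159.1], [328.3, 183.4]])
print('plate top',fit([(T,q,0)],[.65,-.12,-.07,0],.069)[:2]); 
for h in (0,.0025,.0045,.009):print('tray',fit([(T,th,0)],[.65,-.12,-.07,0],.019+h)[:2])
togo([.649,-.121,.078],-.0755)
E
```

```text
t 5.48 at [ 0.6502 -0.1186  0.0785] togo mm [-2.4 -1.   0.5] dr [0.0023 0.0002 0.0021] F [ 0.4 -0.3 -2.2] gap 0.147 ff 58.9453911781311
plate scene 0.067 (array([ 0.64924217, -0.11539823, -0.06542551,  0.        ]), np.float64(0.2835875129965757))
plate scene 0.069 (array([ 0.64760392, -0.1162363 , -0.06563456,  0.        ]), np.float64(0.21834023328887042))
plate scene 0.071 (array([ 0.64596575, -0.11707433, -0.06584559,  0.        ]), np.float64(0.15273418614873435))
tray disc 0 (array([ 0.65106573, -0.11938097, -0.08462584,  0.        ]), np.float64(0.22079453474066213)) (array([ 0.65229934, -0.11691969, -0.0786182 ,  0.        ]), np.float64(0.2592495982251819))
tray disc 0.0025 (array([ 0.64913834, -0.12035223, -0.08485141,  0.        ]), np.float64(0.18107152846994268)) (array([ 0.65031995, -0.11792298, -0.07886315,  0.        ]), np.float64(0.29068894740686346))
tray disc 0.0045 (array([ 0.64759649, -0.12112921, -0.08503356,  0.        ]), np.float64(0.14912725795113602)) (array([ 0.64873652, -0.11872557, -0.07906095,  0.        ]), np.float64(0.32328957696228144))
tray disc 0
[... 287 characters left out ...]
)
[[331.4212261  155.82267633]
 [331.28539823 183.29867257]]
plate top (array([ 0.64926998, -0.12268772, -0.01372589,  0.        ]), np.float64(0.9810161406911391))
tray (array([ 0.65006353, -0.12207715, -0.08234832,  0.        ]), np.float64(0.1011482699753401))
tray (array([ 0.64964062, -0.12183082, -0.08236397,  0.        ]), np.float64(0.12423172964278706))
tray (array([ 0.64930225, -0.12163375, -0.08237736,  0.        ]), np.float64(0.14276035025184797))
tray (array([ 0.64854091, -0.12119035, -0.0824077 ,  0.        ]), np.float64(0.18465487929017854))
t 5.58 at [ 0.6503 -0.1188  0.0787] togo mm [-2.3 -1.2  0.7] dr [0.0029 0.0004 0.002 ] F [ 0.9 -0.3 -2.1] gap 0.147 ff 58.94467771053314
```

{"api": "apply_moves", "payload": {
  "delta_pos": [
    [-3, 0, 6],
    [-3, 0, 14],
    [-3, 0, 14],
    [-3, 0, 14],
    [-3, 0, 14]
  ],
  "dr": [
    [0, 0, 0.01],
    [0, 0, 0.01],
    [0, 0, 0.01],
    [0, 0, 0.01],
    [0, 0, 0.01]
  ],
  "fingers": [5, 5, 5, 5, 5]
}}

```text
time: 6.0
eef_pos: [0.6487, -0.1219, 0.0625]
orientation: [[0.084, 0.996, -0.001], [0.996, -0.084, 0.0], [0.0, -0.001, -1.0]]
force: [0.2, 0.8, -2.6]
finger_gap: 0.15
finger_force: 59.0
```

```bash
python3 -c "
from h import *
togo([.649,-.121,.065],-.0755)
S=cap('scene');T=cap('top')
p=cv2.resize(S['color'][200:280,320:400],(480,480),interpolation=cv2.INTER_CUBIC)
q=cv2.resize(T['color'][145:195,310:350],(320,400),interpolation=cv2.INTER_CUBIC)
o=np.zeros((480,800,3),np.uint8);o[:,:480]=p;o[:400,480:]=q
cv2.imwrite('pics/c5.png',o[...,::-1])"
```

```text
t 6.0 at [ 0.6487 -0.1219  0.0625] togo mm [ 0.9  0.2 -2.5] dr [-0.0005 -0.0001 -0.0086] F [ 0.2  0.8 -2.6] gap 0.15 ff 59.02781367301941
```

View pics/c5.png

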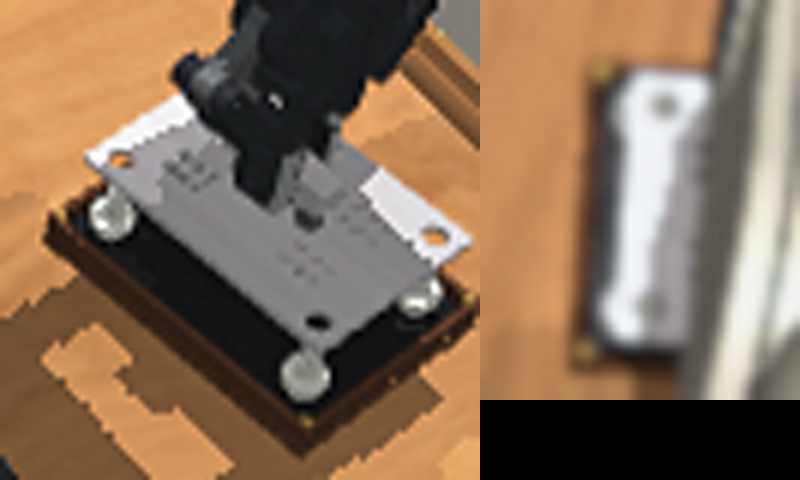

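```bash
python3 - <<'E'
from m import *
import m
togo([.649,-.121,.065],-.0755)
T=cap('top');S=cap('scene');Lf=m.L.copy()
P=np.array([(120,161),(318,322),(435,237)])/6+[320,200]-np.array(.417)
q=np.array([(185,106),(172,305)])/8+[310,145]-np.array(.44)
sd=np.array([(94,164),(224,270),(299,212)])/4+[315,195]-np.array(.375)
D2=np.array([(156,264),(284,372),(360,315)])/4+[300,170]-np.array(.375)
th=np.array([[330.1, 159.1], [328.3, 183.4]])
for z in (.053,.055,.057):
    m.L=Lf[1:]; a=fit([(S,P,0)],[.65,-.12,-.07,0],z)
    m.L=Lf[:2]; b=fit([(T,q,0)],[.65,-.12,-.07,0],z)
    print('plate',z,'scene',a[0][:3].round(4),a[1].round(2),'top',b[0][:3].round(4),b[1].round(2))
for h in (0,.003,.006,.009):
    m.L=Lf[1:]; a=fit([(S,sd,0)],[.65,-.12,-.07,0],.019+h);a2=fit([(S,D2,0)],[.65,-.12,-.07,0],.019+h)
    m.L=Lf[:2]; b=fit([(T,th,0)],[.65,-.12,-.07,0],.019+h)
    print('tray',h,'scene',a[0][:3].round(4),a2[0][:3].round(4),'top',b[0][:3].round(4),b[1].round(2))
E
```

```text
t 6.1 at [ 0.649  -0.1219  0.0628] togo mm [ 0.9 -0.1 -2.2] dr [ 0.0001  0.     -0.0086] F [ 0.4 -1.1 -2.5] gap 0.145 ff 59.02740240097046
plate 0.053 scene [ 0.6488 -0.1189 -0.0808] 0.16 top [ 0.6473 -0.1255 -0.0743] 0.14
plate 0.055 scene [ 0.6472 -0.1197 -0.081 ] 0.09 top [ 0.6469 -0.1253 -0.0743] 0.16
plate 0.057 scene [ 0.6456 -0.1205 -0.0812] 0.06 top [ 0.6466 -0.1251 -0.0743] 0.18
tray 0 scene [ 0.6513 -0.118  -0.0665] [ 0.6511 -0.1194 -0.0846] top [ 0.6501 -0.1221 -0.0823] 0.1
tray 0.003 scene [ 0.649  -0.1192 -0.0668] [ 0.6488 -0.1205 -0.0849] top [ 0.6496 -0.1218 -0.0824] 0.13
tray 0.006 scene [ 0.6467 -0.1204 -0.067 ] [ 0.6464 -0.1217 -0.0852] top [ 0.649  -0.1215 -0.0824] 0.16
tray 0.009 scene [ 0.6444 -0.1215 -0.0673] [ 0.6441 -0.1229 -0.0854] top [ 0.6485 -0.1212 -0.0824] 0.18
```

{"api": "apply_moves", "payload": {
  "delta_pos": [
    [1.7, 1.2, 0],
    [1.7, 1.2, 2],
    [1.7, 1.2, 4],
    [1.7, 1.2, 5],
    [1.7, 1.2, 5]
  ],
  "dr": [
    [0, 0, 0],
    [0, 0, 0],
    [0, 0, 0],
    [0, 0, 0],
    [0, 0, 0]
  ],
  "fingers": [5, 5, 5, 5, 5]
}}

```text
time: 6.62
eef_pos: [0.6499, -0.1202, 0.0573]
orientation: [[0.084, 0.996, -0.001], [0.996, -0.084, 0.0], [0.0, -0.001, -1.0]]
force: [-0.2, 0.1, -3.2]
finger_gap: 0.147
finger_force: 59.0
```

{"api": "apply_moves", "payload": {
  "delta_pos": [
    [0, 0, 1],
    [0, 0, 2],
    [0, 0, 2],
    [0, 0, 2]
  ],
  "dr": [
    [0, 0, 0],
    [0, 0, 0],
    [0, 0, 0],
    [0, 0, 0]
  ],
  "fingers": [5, 5, 5, 5]
}}

```text
time: 6.95
eef_pos: [0.6502, -0.1203, 0.0556]
orientation: [[0.084, 0.996, -0.0], [0.996, -0.084, 0.0], [0.0, -0.0, -1.0]]
force: [1.3, -0.2, -2.7]
finger_gap: 0.147
finger_force: 59.0
```

```bash
python3 -c "
from h import *
togo([.6505,-.120,.05],-.08); s=get_state(); print(s['ft_torque'])
S=cap('scene');T=cap('top')
p=cv2.resize(S['color'][200:280,320:400],(480,480),interpolation=cv2.INTER_CUBIC)
q=cv2.resize(T['color'][145:195,310:350],(320,400),interpolation=cv2.INTER_CUBIC)
o=np.zeros((480,800,3),np.uint8);o[:,:480]=p;o[:400,480:]=q
cv2.imwrite('pics/c6.png',o[...,::-1])"
```

```text
t 6.95 at [ 0.6502 -0.1203  0.0556] togo mm [0.3 0.3 5.6] dr [-0.0002 -0.     -0.004 ] F [ 1.3 -0.2 -2.7] gap 0.147 ff 59.02734696865082
[-0.01059349  0.03673282  0.05118269]
```

View pics/c6.png

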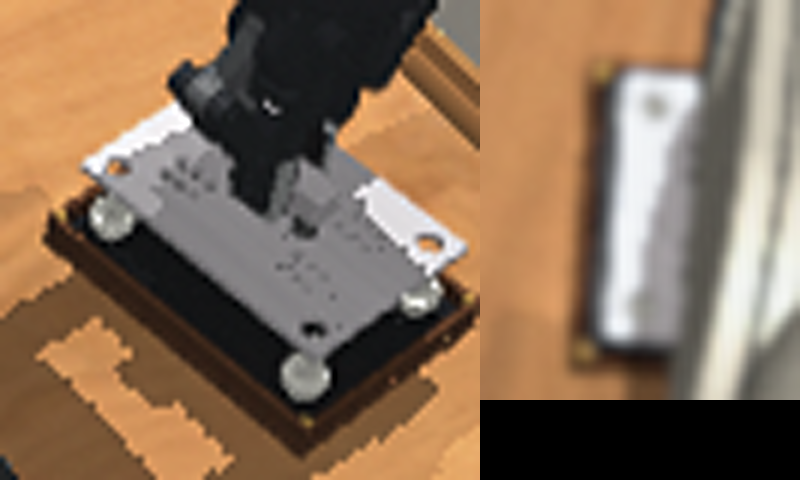

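{"api": "apply_moves", "payload": {
  "delta_pos": [
    [0, 0, 1],
    [0, 0, 2],
    [0, 0, 3],
    [0, 0, 3]
  ],
  "dr": [
    [0, 0, 0],
    [0, 0, 0],
    [0, 0, 0],
    [0, 0, 0]
  ],
  "fingers": [5, 5, 5, 5]
}}

```text
time: 7.38
eef_pos: [0.6501, -0.1202, 0.0525]
orientation: [[0.084, 0.996, -0.0], [0.996, -0.084, 0.0], [0.0, -0.0, -1.0]]
force: [-0.9, 0.2, -2.6]
finger_gap: 0.149
finger_force: 59.0
```

{"api": "apply_moves", "payload": {
  "delta_pos": [
    [0, 0, 1],
    [0, 0, 2],
    [0, 0, 2],
    [0, 0, 2]
  ],
  "dr": [
    [0, 0, 0],
    [0, 0, 0],
    [0, 0, 0],
    [0, 0, 0]
  ],
  "fingers": [5, 5, 5, 5]
}}

```text
time: 7.72
eef_pos: [0.6502, -0.1202, 0.0506]
orientation: [[0.084, 0.996, -0.0], [0.996, -0.084, 0.0], [-0.0, -0.0, -1.0]]
force: [-0.1, -0.7, -2.1]
finger_gap: 0.145
finger_force: 59.0
```

{"api": "apply_moves", "payload": {
  "delta_pos": [
    [0, 0, 1],
    [0, 0, 2],
    [0, 0, 2],
    [0, 0, 2]
  ],
  "dr": [
    [0, 0, 0],
    [0, 0, 0],
    [0, 0, 0],
    [0, 0, 0]
  ],
  "fingers": [5, 5, 5, 5]
}}

```text
time: 8.05
eef_pos: [0.6505, -0.1203, 0.0489]
orientation: [[0.084, 0.996, 0.001], [0.996, -0.084, -0.0], [-0.0, 0.001, -1.0]]
force: [1.7, -0.8, -0.8]
finger_gap: 0.146
finger_force: 59.2
```

{"api": "apply_moves", "payload": {
  "delta_pos": [
    [0, 0, 1],
    [0, 0, 2],
    [0, 0, 2],
    [0, 0, 2]
  ],
  "dr": [
    [0, 0, 0],
    [0, 0, 0],
    [0, 0, 0],
    [0, 0, 0]
  ],
  "fingers": [5, 5, 5, 5]
}}

```text
time: 8.38
eef_pos: [0.651, -0.1204, 0.0471]
orientation: [[0.084, 0.996, 0.002], [0.996, -0.084, -0.0], [-0.0, 0.002, -1.0]]
force: [1.8, 0.4, -0.3]
finger_gap: 0.147
finger_force: 59.3
```

```bash
python3 -c "
from h import *
togo([.6505,-.120,.05],-.08); s=get_state(); print(s['ft_torque'])
S=cap('scene');T=cap('top')
p=cv2.resize(S['color'][205:275,325:395],(560,560),interpolation=cv2.INTER_CUBIC)
q=cv2.resize(T['color'][150:195,315:339],(240,450),interpolation=cv2.INTER_CUBIC)
o=np.zeros((560,800,3),np.uint8);o[:,:560]=p;o[:450,560:]=q
cv2.imwrite('pics/c7.png',o[...,::-1])"
```

```text
t 8.38 at [ 0.651  -0.1204  0.0471] togo mm [ 0.4 -0.5 -2.9] dr [ 0.0017  0.0002 -0.004 ] F [ 1.8  0.4 -0.3] gap 0.147 ff 59.30977463722229
[-0.14617406 -0.50428942  0.04443504]
```

View pics/c7.png

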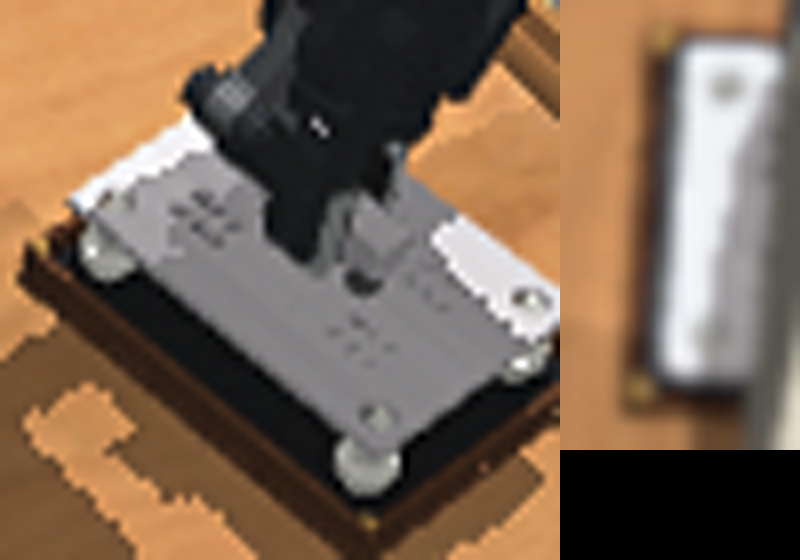

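{"api": "apply_moves", "payload": {
  "delta_pos": [
    [0, 1.2, 0],
    [0, 1.2, 1],
    [0, 1.2, 1],
    [0, 1.2, 1]
  ],
  "dr": [
    [0, 0, 0],
    [0, 0, 0],
    [0, 0, 0],
    [0, 0, 0]
  ],
  "fingers": [5, 5, 5, 5]
}}

```text
time: 8.82
eef_pos: [0.6517, -0.1204, 0.0458]
orientation: [[0.084, 0.996, 0.0], [0.996, -0.084, -0.0], [-0.0, 0.0, -1.0]]
force: [3.1, 0.1, -1.1]
finger_gap: 0.152
finger_force: 59.4
```

```bash
python3 -c "
from h import *
togo([.6505,-.120,.05],-.08); s=get_state(); print(s['ft_torque'])"
```

```text
t 8.82 at [ 0.6517 -0.1204  0.0458] togo mm [ 0.3 -1.2 -4.2] dr [ 0.0005  0.0001 -0.0039] F [ 3.1  0.1 -1.1] gap 0.152 ff 59.42947447299957
[-0.09532494 -0.52921731  0.05065513]
```

{"api": "apply_moves", "payload": {
  "delta_pos": [
    [0, 1.2, 0],
    [0, 1.2, 0],
    [0, 1.2, 0],
    [0, 1.2, 0],
    [0, 1.2, 0]
  ],
  "dr": [
    [0, 0, 0],
    [0, 0, 0],
    [0, 0, 0],
    [0, 0, 0],
    [0, 0, 0]
  ],
  "fingers": [5, 5, 5, 5, 5]
}}

```text
time: 9.23
eef_pos: [0.6522, -0.1204, 0.0454]
orientation: [[0.084, 0.996, -0.001], [0.996, -0.084, 0.0], [0.0, -0.001, -1.0]]
force: [-0.4, -0.5, -2.6]
finger_gap: 0.15
finger_force: 59.2
```

```bash
python3 -c "
from h import *
togo([.6505,-.120,.05],-.08); s=get_state(); print(s['ft_torque'])"
```

```text
t 9.23 at [ 0.6522 -0.1204  0.0454] togo mm [ 0.2 -1.7 -4.6] dr [-0.0009 -0.0001 -0.004 ] F [-0.4 -0.5 -2.6] gap 0.15 ff 59.167320728302
[-0.09435027 -0.15842351  0.01710809]
```

{"api": "apply_moves", "payload": {
  "delta_pos": [
    [0, 0, 1],
    [0, 0, 2],
    [0, 0, 2],
    [0, 0, 2]
  ],
  "dr": [
    [0, 0, 0],
    [0, 0, 0],
    [0, 0, 0],
    [0, 0, 0]
  ],
  "fingers": [5, 5, 5, 5]
}}

```text
time: 9.57
eef_pos: [0.6526, -0.1204, 0.0436]
orientation: [[0.084, 0.996, -0.0], [0.996, -0.084, 0.0], [0.0, -0.0, -1.0]]
force: [1.4, -0.5, -2.3]
finger_gap: 0.149
finger_force: 59.2
```

```bash
python3 -c "
from h import *
togo([.6505,-.120,.05],-.08); s=get_state(); print(s['ft_torque'])"
```

```text
t 9.57 at [ 0.6526 -0.1204  0.0436] togo mm [ 0.3 -2.1 -6.4] dr [-0.0001 -0.     -0.004 ] F [ 1.4 -0.5 -2.3] gap 0.149 ff 59.21078324317932
[ 0.06354129 -0.27783519  0.10091086]
```

{"api": "apply_moves", "payload": {
  "delta_pos": [
    [0, 0.5, 1],
    [0, 0.5, 2],
    [0, 0.5, 2],
    [0, 0.5, 2]
  ],
  "dr": [
    [0, 0, 0],
    [0, 0, 0],
    [0, 0, 0],
    [0, 0, 0]
  ],
  "fingers": [5, 5, 5, 5]
}}

```text
time: 9.9
eef_pos: [0.6532, -0.1206, 0.0416]
orientation: [[0.084, 0.996, 0.0], [0.996, -0.084, -0.0], [-0.0, 0.0, -1.0]]
force: [2.8, -0.0, -2.6]
finger_gap: 0.148
finger_force: 59.1
```

```bash
python3 -c "
from h import *
togo([.6505,-.120,.05],-.08); s=get_state(); print(s['ft_torque'])"
```

```text
t 9.9 at [ 0.6532 -0.1206  0.0416] togo mm [ 0.4 -2.8 -8.4] dr [ 0.0002  0.0001 -0.004 ] F [ 2.8 -0.  -2.6] gap 0.148 ff 59.092748165130615
[-0.05380727 -0.38093999  0.12871183]
```

{"api": "apply_moves", "payload": {
  "delta_pos": [
    [0, 0.8, 0],
    [0, 0.8, 0],
    [0, 0.8, 1],
    [0, 0.8, 2],
    [0, 0.8, 2]
  ],
  "dr": [
    [0, 0, 0],
    [0, 0, 0],
    [0, 0, 0],
    [0, 0, 0],
    [0, 0, 0]
  ],
  "fingers": [5, 5, 5, 5, 5]
}}

```text
time: 10.32
eef_pos: [0.6537, -0.1205, 0.0398]
orientation: [[0.084, 0.996, -0.0], [0.996, -0.084, 0.0], [0.0, -0.0, -1.0]]
force: [-1.1, -0.7, 1.1]
finger_gap: 0.151
finger_force: 59.6
```

```bash
python3 -c "
from h import *
togo([.6505,-.120,.05],-.08); s=get_state(); print(s['ft_torque'])"
```

```text
t 10.32 at [ 0.6537 -0.1205  0.0398] togo mm [  0.3  -3.2 -10.2] dr [-0.0005 -0.     -0.0041] F [-1.1 -0.7  1.1] gap 0.151 ff 59.58098888397217
[-0.04510861  0.16060532  0.06512888]
```

{"api": "apply_moves", "payload": {
  "delta_pos": [
    [0, 0, 1],
    [0, 0, 1.5],
    [0, 0, 1.5],
    [0, 0, 1.5]
  ],
  "dr": [
    [0, 0, 0],
    [0, 0, 0],
    [0, 0, 0],
    [0, 0, 0]
  ],
  "fingers": [5, 5, 5, 5]
}}

```text
time: 10.65
eef_pos: [0.6539, -0.1206, 0.0386]
orientation: [[0.084, 0.996, 0.0], [0.996, -0.084, -0.0], [0.0, 0.0, -1.0]]
force: [-1.9, 0.5, 5.9]
finger_gap: 0.148
finger_force: 60.1
```

```bash
python3 -c "
from h import *
togo([.6505,-.120,.05],-.08); s=get_state(); print(s['ft_torque'])"
```

```text
t 10.65 at [ 0.6539 -0.1206  0.0386] togo mm [  0.3  -3.5 -11.4] dr [ 0.0001 -0.     -0.0041] F [-1.9  0.5  5.9] gap 0.148 ff 60.120195150375366
[0.0362663  0.37301505 0.05648842]
```

{"api": "apply_moves", "payload": {
  "delta_pos": [
    [0, -0.4, 0.5],
    [0, -0.4, 1],
    [0, -0.4, 1],
    [0, -0.4, 1]
  ],
  "dr": [
    [0, 0, 0],
    [0, 0, 0],
    [0, 0, 0],
    [0, 0, 0]
  ],
  "fingers": [5, 5, 5, 5]
}}

```text
time: 10.98
eef_pos: [0.6538, -0.1206, 0.0377]
orientation: [[0.084, 0.996, 0.001], [0.996, -0.084, -0.0], [-0.0, 0.001, -1.0]]
force: [-2.2, 0.1, 5.9]
finger_gap: 0.148
finger_force: 60.2
```

```bash
python3 -c "
from h import *
togo([.6505,-.120,.05],-.08); s=get_state(); print(s['ft_torque'])"
```

```text
t 10.98 at [ 0.6538 -0.1206  0.0377] togo mm [  0.3  -3.4 -12.3] dr [ 0.0008  0.0001 -0.004 ] F [-2.2  0.1  5.9] gap 0.148 ff 60.18955707550049
[0.07653446 0.29430896 0.01107078]
```

{"api": "apply_moves", "payload": {
  "delta_pos": [
    [0, -0.4, 0.5],
    [0, -0.4, 1],
    [0, -0.4, 1.5],
    [0, -0.4, 1.5]
  ],
  "dr": [
    [0, 0, 0],
    [0, 0, 0],
    [0, 0, 0],
    [0, 0, 0]
  ],
  "fingers": [5, 5, 5, 5]
}}

```text
time: 11.32
eef_pos: [0.6538, -0.1206, 0.0366]
orientation: [[0.084, 0.996, 0.002], [0.996, -0.084, -0.0], [-0.0, 0.002, -1.0]]
force: [-1.6, -0.3, 8.1]
finger_gap: 0.147
finger_force: 60.5
```

{"api": "apply_moves", "payload": {
  "delta_pos": [
    [0, 0, 0.5],
    [0, 0, 1],
    [0, 0, 1.5],
    [0, 0, 1.5]
  ],
  "dr": [
    [0, 0, 0],
    [0, 0, 0],
    [0, 0, 0],
    [0, 0, 0]
  ],
  "fingers": [5, 5, 5, 5]
}}

```text
time: 11.65
eef_pos: [0.6539, -0.1206, 0.0353]
orientation: [[0.084, 0.996, 0.002], [0.996, -0.084, -0.0], [-0.0, 0.002, -1.0]]
force: [-1.8, -0.3, 9.2]
finger_gap: 0.149
finger_force: 60.7
```

```bash
python3 -c "
from h import *
togo([.6505,-.120,.05],-.08); s=get_state(); print(s['ft_torque'])"
```

```text
t 11.65 at [ 0.6539 -0.1206  0.0353] togo mm [  0.3  -3.4 -14.7] dr [ 0.0017  0.0002 -0.004 ] F [-1.8 -0.3  9.2] gap 0.149 ff 60.74859023094177
[0.02154856 0.35053714 0.08832715]
```

{"api": "apply_moves", "payload": {
  "delta_pos": [
    [0, -0.3, 0.5],
    [0, -0.3, 1],
    [0, -0.3, 1.5],
    [0, -0.3, 1.5]
  ],
  "dr": [
    [0.001, 0, 0],
    [0.002, 0, 0],
    [0.002, 0, 0],
    [0.002, 0, 0]
  ],
  "fingers": [5, 5, 5, 5]
}}

```text
time: 11.98
eef_pos: [0.6536, -0.1206, 0.0334]
orientation: [[0.084, 0.996, -0.0], [0.996, -0.084, -0.0], [-0.0, -0.0, -1.0]]
force: [0.2, 0.2, 5.5]
finger_gap: 0.148
finger_force: 60.1
```

{"api": "apply_moves", "payload": {
  "delta_pos": [
    [0, 0, 0.5],
    [0, 0, 1],
    [0, 0, 1],
    [0, 0, 1]
  ],
  "dr": [
    [0, 0, 0],
    [0, 0, 0],
    [0, 0, 0],
    [0, 0, 0]
  ],
  "fingers": [5, 5, 5, 5]
}}

```text
time: 12.32
eef_pos: [0.6535, -0.1206, 0.0322]
orientation: [[0.084, 0.996, -0.0], [0.996, -0.084, -0.0], [-0.0, -0.0, -1.0]]
force: [0.2, 0.3, 5.0]
finger_gap: 0.149
finger_force: 60.2
```

```bash
python3 -c "
from h import *
togo([.6505,-.120,.05],-.08); s=get_state(); print(s['ft_torque'])"
```

```text
t 12.32 at [ 0.6535 -0.1206  0.0322] togo mm [  0.3  -3.1 -17.8] dr [-0.0004  0.0001 -0.004 ] F [0.2 0.3 5. ] gap 0.149 ff 60.158772468566895
[0.01667818 0.06257836 0.0923234 ]
```

{"api": "apply_moves", "payload": {
  "delta_pos": [
    [0, 0, 0.5],
    [0, 0, 1],
    [0, 0, 1],
    [0, 0, 1]
  ],
  "dr": [
    [0, 0, 0],
    [0, 0, 0],
    [0, 0, 0],
    [0, 0, 0]
  ],
  "fingers": [5, 5, 5, 5]
}}

```text
time: 12.65
eef_pos: [0.6526, -0.1204, 0.03]
orientation: [[0.084, 0.996, -0.003], [0.996, -0.084, 0.0], [0.0, -0.003, -1.0]]
force: [1.2, 0.1, -3.0]
finger_gap: 0.149
finger_force: 59.1
```

{"api": "apply_moves", "payload": {
  "delta_pos": [
    [0, 0, 0.5],
    [0, 0, 1],
    [0, 0, 1],
    [0, 0, 1]
  ],
  "dr": [
    [0, 0, 0],
    [0, 0, 0],
    [0, 0, 0],
    [0, 0, 0]
  ],
  "fingers": [5, 5, 5, 5]
}}

```text
time: 12.98
eef_pos: [0.6527, -0.1204, 0.0295]
orientation: [[0.084, 0.996, -0.002], [0.996, -0.084, 0.0], [0.0, -0.002, -1.0]]
force: [0.8, -0.5, -2.8]
finger_gap: 0.148
finger_force: 59.2
```

{"api": "apply_moves", "payload": {
  "delta_pos": [
    [0, 0, 0.5],
    [0, 0, 1],
    [0, 0, 1],
    [0, 0, 1]
  ],
  "dr": [
    [0, 0, 0],
    [0, 0, 0],
    [0, 0, 0],
    [0, 0, 0]
  ],
  "fingers": [5, 5, 5, 5]
}}

```text
time: 13.32
eef_pos: [0.6527, -0.1204, 0.0293]
orientation: [[0.084, 0.996, -0.002], [0.996, -0.084, 0.0], [0.0, -0.002, -1.0]]
force: [-2.6, 1.0, 5.0]
finger_gap: 0.15
finger_force: 60.4
```

```bash
python3 -c "
from h import *
togo([.6505,-.120,.05],-.08); s=get_state(); print(s['ft_torque'])"
```

```text
t 13.32 at [ 0.6527 -0.1204  0.0293] togo mm [  0.2  -2.3 -20.7] dr [-0.0022 -0.     -0.004 ] F [-2.6  1.   5. ] gap 0.15 ff 60.38227736949921
[0.11513616 0.39425977 0.06481862]
```

{"api": "apply_moves", "payload": {
  "delta_pos": [
    [0, 0, 0.4],
    [0, 0, 0.8],
    [0, 0, 0.8],
    [0, 0, 0.8]
  ],
  "dr": [
    [0, 0, 0],
    [0, 0, 0],
    [0, 0, 0],
    [0, 0, 0]
  ],
  "fingers": [5, 5, 5, 5]
}}

```text
time: 13.65
eef_pos: [0.6527, -0.1204, 0.0293]
orientation: [[0.084, 0.996, -0.002], [0.996, -0.084, 0.0], [0.0, -0.002, -1.0]]
force: [-5.0, 0.6, 11.6]
finger_gap: 0.15
finger_force: 61.3
```

{"api": "apply_moves", "payload": {
  "delta_pos": [
    [0, -0.5, -1],
    [0, -0.5, -1.8],
    [0, -0.5, -1.8],
    [0, -0.5, -1.8],
    [0, -0.5, -1.8]
  ],
  "dr": [
    [0, 0, 0],
    [0, 0, 0],
    [0, 0, 0],
    [0, 0, 0],
    [0, 0, 0]
  ],
  "fingers": [5, 5, 40, 45, 45],
  "squeeze": 20
}}

```text
time: 14.07
eef_pos: [0.6522, -0.1205, 0.0296]
orientation: [[0.084, 0.996, -0.002], [0.996, -0.084, 0.0], [0.0, -0.002, -1.0]]
force: [-0.2, 0.8, 0.2]
finger_gap: 0.522
finger_force: 0.0
```

{"api": "apply_moves", "payload": {
  "delta_pos": [
    [0, 0, 0],
    [0, 0, 0],
    [0, 0, -20],
    [0, 0, -55],
    [0, 0, -95]
  ],
  "dr": [
    [0, 0, 0],
    [0, 0, 0],
    [0, 0, 0],
    [0, 0, 0],
    [0, 0, 0]
  ],
  "fingers": [45, 45, 45, 45, 45]
}}

```text
time: 14.48
eef_pos: [0.6506, -0.1201, 0.1234]
orientation: [[0.084, 0.996, -0.007], [0.996, -0.084, 0.001], [0.001, -0.007, -1.0]]
force: [1.1, 0.5, 0.4]
finger_gap: 0.525
finger_force: 0.0
```

{"api": "apply_moves", "payload": {
  "delta_pos": [
    [0, 0, -40],
    [40, -20, -80],
    [80, -50, -100],
    [110, -80, -100],
    [140, -110, -100]
  ],
  "dr": [
    [0, 0, 0],
    [0, 0, 0],
    [0, 0, 0],
    [0, 0, 0],
    [0, 0, 0]
  ],
  "fingers": [45, 45, 45, 45, 45]
}}

```text
time: 14.9
eef_pos: [0.5731, 0.007, 0.225]
orientation: [[0.085, 0.996, 0.002], [0.996, -0.085, 0.0], [0.0, 0.002, -1.0]]
force: [0.2, 0.9, -0.8]
finger_gap: 0.524
finger_force: 0.0
```

```bash
python3 -c "
from h import *
togo([.6505,-.120,.05],-.08)
S=cap('scene');T=cap('top')
p=cv2.resize(S['color'][195:275,320:400],(480,480),interpolation=cv2.INTER_CUBIC)
q=cv2.resize(T['color'][140:204,315:379],(320,320),interpolation=cv2.INTER_CUBIC)
o=np.zeros((480,800,3),np.uint8);o[:,:480]=p;o[:320,480:]=q
cv2.imwrite('pics/c8.png',o[...,::-1])"
```

```text
t 14.9 at [0.5731 0.007  0.225 ] togo mm [-120.1   87.5  175.2] dr [ 0.0023 -0.0005 -0.0049] F [ 0.2  0.9 -0.8] gap 0.524 ff 0.0
```

View pics/c8.png

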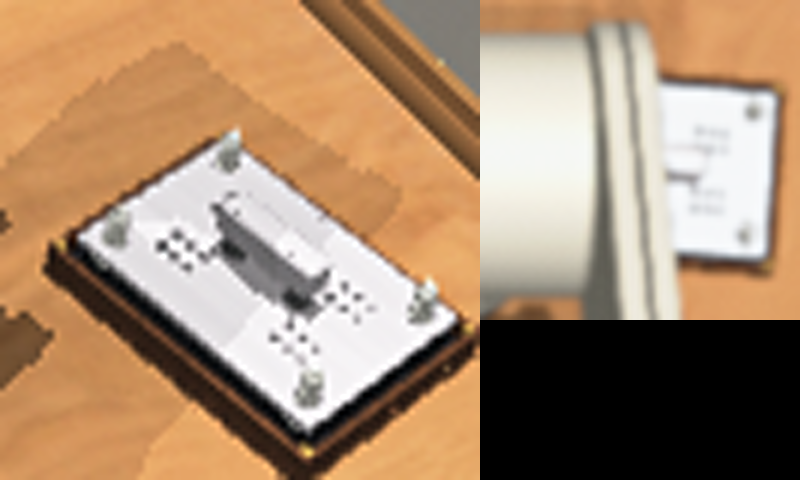

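```bash
python3 -c "
from bench import *
print(finish_job())"
```

```text
the job is handed in; nothing more can be done
None
```

The plate sits level on all four standoffs and has been released. I pressed with at most about 14 N and stopped on a hard contact. The load dropped to nothing just before that, so all four barbs should have clicked out, though I could not read them directly. I did not touch the other objects. The job was handed in after about 15 s of the 42 s; no verdict came back.

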